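Refit the knob on the control box and hold it pressed

TASK

Pull open the drawer of the small grey cabinet, take out the black knob and turn it so that its D-shaped bore matches the flat of the spindle on the control box (nose over the flat), then push it fully home on the spindle. Keep hold of the knob and press it, and with it the spring-loaded spindle, down into the box; finish while still holding it pressed, do not let go. Leave the pliers, tape measure and screwdriver where they lie.

Things in the scene. Friction and masses are not known exactly. Their poses are not given: they have to be found in the camera images.
- cabinet: Small grey steel parts cabinet, 220 deep x 240 wide x 90 mm high, one drawer, fixed on the bench, front roughly toward the robot. Origin: centre of its underside; x points from front to back. Inside the drawer: floor 22 mm above the bench, 198 mm wide, 175 mm deep; side walls up to 68 mm, drawer front up to 77 mm above the bench.
- cabinet_drawer0 (a joint): Travel of the cabinet's drawer, m: 0 = shut, grows as it is pulled straight out along the cabinet's -x; stop at 0.150. It starts shut or up to 0.010 open, runs freely (friction about 1 N, damped) and stays where it is left. Out by 0.13, it leaves the knob at least 40 mm clear on every side at the height of its grip.
- cabinet_drawer0_handle (a point): Middle of the drawer's bar handle: level round steel bar 11 mm thick, 120 mm long, its centre 35 mm in front of the drawer front (29 mm gap behind it) and 52 mm above the bench; the cabinet's top is 38 mm higher. x points into the cabinet (pull along -x), y along the bar, z up. Moves with the drawer.
- knob: Black knob, upright in one half of the drawer, 42 mm high, 60 g: round skirt 52 mm wide, 20 mm high; on it a bar grip 18 wide, 42 long, 22 mm high, sides parallel from x -18 to +13 mm, then narrowing to a nose with a white line. Origin: centre of underside, on the bore axis. x along the bar to the nose (starts within 46 degrees of cabinet x), y across it, z up.
- bore_end (a point): Centre of the closed end of the D-shaped blind bore in the knob's underside, 16 mm above the knob's origin, same axes. Bore: 16 mm deep, round 19.6 mm in diameter with one flat 3.8 mm from the axis on the +x (nose) side. Fully home, this point meets the spindle's tip.
- spindle_tip (a point): Centre of the top end of the steel D-spindle upright in the control box: 18 mm in diameter, one flat 3 mm from the axis, chamfered 1.2 mm at the top, 28 mm out of the panel, tip 83 mm above the bench when not pressed. x points out of the flat side, z up. It cannot turn: the knob goes on only with its x the same way as this x, within about 5 degrees. A nut 4 mm high surrounds its foot.
- spindle (a joint): Push travel of the spindle down into the control box, m: 0 = out (at rest), 0.006 = fully pressed. A spring pushes it back out: about 3 N to start it, 9 N when fully in.
- control_box: Control box that carries the spindle: grey housing with aluminium top, 120 x 150 x 55 mm, fixed on the bench. Origin: centre of its underside; axes as the spindle's.
- collar: Flat steel ring, 54 mm across and 10 mm high, lying in the other half of the drawer. Not needed.
- pliers: Pliers with red handles, 170 x 63 x 12 mm, lying near the bench's front edge. Bystander. Origin: centre of the underside.
- tape_measure: Yellow pocket tape measure, 37 x 81 x 62 mm, standing on the bench to the right of the cabinet. Bystander. Origin: centre of the underside.
- screwdriver: Blue-handled screwdriver, 166 x 24 x 24 mm, lying on the bench left of the control box (not the ones at the back). Bystander. Origin: centre of the underside.

How it is judged:
By the outcome, as a careful person would: the job done as asked, in the order asked, and still so for the second after the job is handed in, while the arm keeps its last pose, push and grip.
It also fails if it takes over 54 s, if anything falls off the work surface, if the arm or the gripper's body presses on something with over 40 N, if the wrist force passes 120 N, or if a joint passes its speed limit or range.

ROBOT

A 6-joint arm with a two-finger parallel gripper is mounted at the origin on a cart in front of the work surface, level with it; the furniture and walls round the work are solid. World frame = base frame: x ahead of the robot, y to its left, z up, the work surface at z = 0. Lengths are in mm, angles in rad, forces in N, time in s.
With the tool pointing down it reaches from about 275 to 825 mm from the base axis. Payload 4.9 kg.
Tool frame: the origin (TCP) lies at the very end of the fingers, on their centre line; the grasp point (between the pads) lies 19 mm behind it; z points along the fingers, y is the line along which they close (so a half turn about z gives the same grasp; the last joint's range is limited). The gripper opens to 85 mm and grips with 20 to 120 N. Pads are 22 mm wide; open, the fingers measure 114 mm over their backs; the gripper's body (76 mm by 85 mm) begins 54 mm behind the grasp point. The pads swing forward as they close: fully open they stand 13 mm farther back than shut.
Start: joints at [1.109, 0.326, -0.193, 1.052, 0, 1.437], TCP at [177.073, 520.734, 231.281] pointing down, gripper open.
Joint ranges: [-2.65, 2.65], [-0.97, 1.79], [-1.3, 1.35], [-1.93, 2.1], [-1.47, 1.37], [-3.14, 3.14]. Speed limits (rad/s): [2.57, 2.57, 3.14, 3.14, 3.14, 3.14].

INTERFACE

Orientations are given as [roll, pitch, yaw] about the fixed x, y, z axes, in that order (R = Rz(yaw) Ry(pitch) Rx(roll)).
In Python, from bench import bot, solve_ik, imaging gives the robot as it stands. Calls block until the motion is done:
- bot.move_ptp(position, orientation): joint-space move of the TCP to a pose.
- bot.movel(position, rot=None, max_speed=150, threshold=None): straight line of the TCP; rot=None keeps the orientation; max_speed is the mean speed in mm/s. With threshold (N) it stops when the force on the tool has changed by that much, and returns True; else False.
- bot.move_j(angles): joint-space move.
- bot.grip(opening, effort=None): opening from 0.0 (shut) to 1.0 (fully open); effort is the grip in N (None keeps the last); returns when the fingers have stopped.
- bot.dwell(seconds).
- solve_ik(position, orientation): joint angles nearest the present ones, or None.
- bot.get_state(): the state.
- imaging.capture(name): name is "scene" or "top" or "wrist"; returns the picture (400x640x3 uint8, blue, green, red); there is no depth.
- imaging.camera_model(name): a dict with "K" (3x3 intrinsics, pixels), "position" and "rotation" of the camera in the world. Camera axes: x right, y up, looking along -z (the intrinsics and any distortion apply to the point x, -y, -z); pixel columns grow to the right and rows downward; lengths in mm; the calibration is good to about 2 mm. A picture is of the moment at which its call begins: read the wrist's pose just before it. camera_model takes no time and is no camera call; for the wrist camera it gives the pose at the moment of the call.
A pose or a line that the arm cannot do raises bot.IKError and nothing moves.
- bot.sign_off(): hands the job in; it is judged then, once.
The state is a dict: "t": time; "qpos": joint angles; "joint_velocities": joint speeds; "effort": joint torques, N m; "tcp_pos": TCP position; "orientation": TCP orientation; "contact_force": force on the tool from outside, world axes, zero at the start; "wrist_torque": the same for the moment, N m; "opening": opening from 0.0 (shut) to 1.0 (fully open); "gripper_force": force on a finger pad.
Only numpy, scipy, OpenCV 4.12 (cv2) and the standard library are available. Lean on these libraries where they do the work, as an engineer would, in place of code of your own. Each camera call takes 0.05 s, during which the arm holds its last target. There are 200 camera calls.

## Working session

There is one attempt and no reset: what is moved stays moved. The work goes in short steps, each a Python script; the robot and the scene stay as the last script left them, time stands still between calls to the robot, and variables do not carry over. Pictures are saved under pics/ and viewed, at most 10 in all, crops included, and the job is handed in when it is done.

```bash
ls; mkdir -p pics; python3 - <<'E'
from bench import bot,imaging
import cv2
for n in("scene","top"):
    cv2.imwrite(f"pics/{n}1.png",imaging.capture(n)); m=imaging.camera_model(n);print(n,m)
s=bot.get_state();print(s['t'],s['tcp_pos'],s['orientation'],s['contact_force'])
E
```

```text
pics
scene {'K': array([[428.88601451,   0.        , 323.09892061],
       [  0.        , 428.88601451, 192.7874547 ],
       [  0.        ,   0.        ,   1.        ]]), 'position': array([  120.49507134, -1023.38900188,  1149.22546447]), 'rotation': array([ 0.78535092, -0.00100666, -0.41209449])}
top {'K': array([[421.84799596,   0.        , 317.92062279],
       [  0.        , 421.84799596, 195.73287697],
       [  0.        ,   0.        ,   1.        ]]), 'position': array([ 264.19588764,  -57.67804144, 1490.69168212]), 'rotation': array([ 2.06834954e-01,  1.21553476e-03, -1.54812831e+00])}
0.1 [176.81575241 520.23743134 230.57094067] [-3.14002274e+00 -2.20312720e-04  2.81383349e+00] [0.64207885 0.15227041 0.46397184]
```

View pics/top1.png

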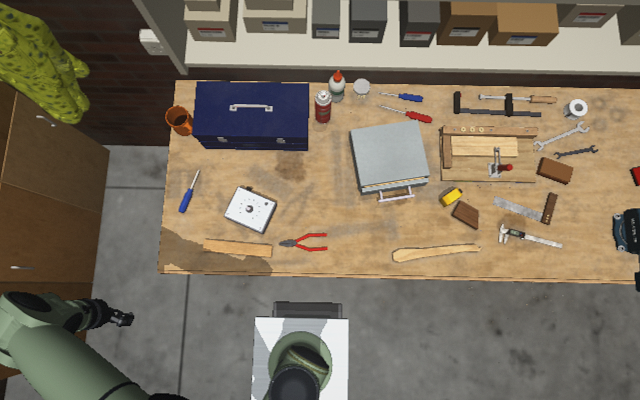

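View pics/scene1.png

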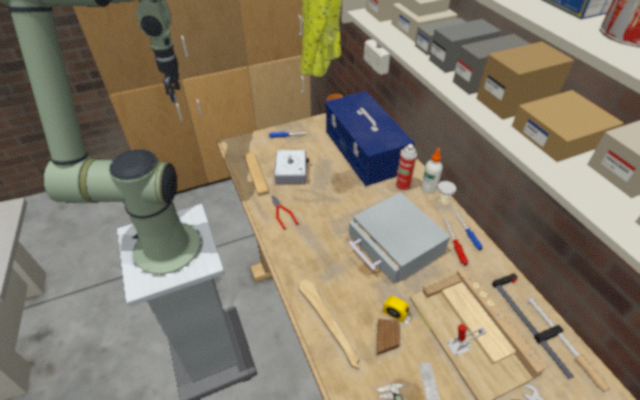

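```bash
cat > h.py <<'E'
import numpy as np,cv2
from scipy.spatial.transform import Rotation as Ro
from bench import bot,solve_ik,imaging
def ray(m,u,v):
    K=m['K'];d=np.array([(u-K[0,2])/K[0,0],-(v-K[1,2])/K[1,1],-1])
    r=np.asarray(m['rotation']);R=r if r.shape==(3,3) else Ro.from_euler('xyz',r).as_matrix()
    return np.asarray(m['position']),R@d
def onz(m,u,v,z):
    p,d=ray(m,u,v);return p+d*(z-p[2])/d[2]
def proj(m,X):
    r=np.asarray(m['rotation']);R=Ro.from_euler('xyz',r).as_matrix()
    c=R.T@(np.asarray(X)-m['position']);K=m['K']
    return K[0,0]*c[0]/-c[2]+K[0,2],K[1,1]*c[1]/c[2]+K[1,2]
def st(msg=''):
    s=bot.get_state();print(msg,round(s['t'],2),np.round(s['tcp_pos'],1),np.round(s['orientation'],3),'F',np.round(s['contact_force'],1),'op',round(s['opening'],3),'gf',np.round(s['gripper_force'],1));return s
E
python3 - <<'E'
from h import *
i=cv2.imread('pics/top1.png')
a=cv2.resize(i[115:215,345:435],None,fx=5,fy=5,interpolation=cv2.INTER_CUBIC)
b=cv2.resize(i[180:240,220:280],None,fx=5.5,fy=5.5,interpolation=cv2.INTER_CUBIC)
o=np.zeros((500,790,3),np.uint8);o[:,:450]=a;o[:330,455:785]=b
cv2.imwrite('pics/c1.png',o)
m=imaging.camera_model('top')
print(onz(m,250,209,83),onz(m,396,197,52))
E
```

```text
[508.39293489 179.74154385  83.        ] [ 567.55376355 -320.97265467   52.        ]
```

View pics/c1.png

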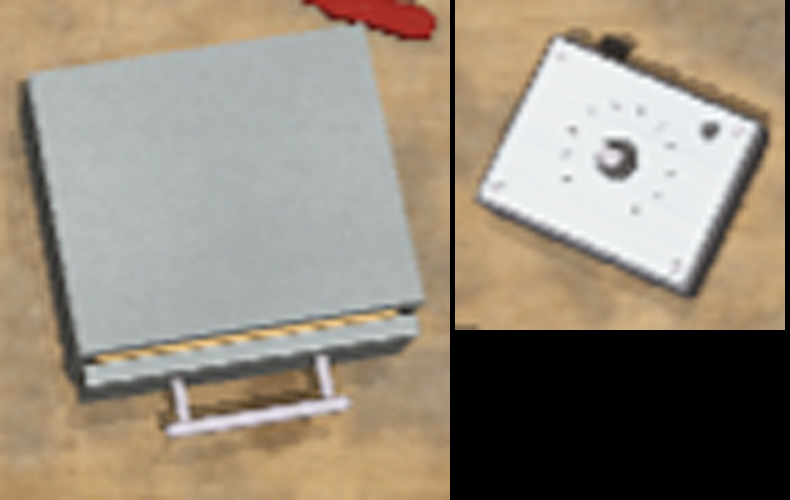

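```bash
python3 - <<'E'
from h import *
m=imaging.camera_model('top')
P=lambda x,y,z:onz(m,345+x/5,115+y/5,z)[:2]
c=[P(x,y,90) for x,y in[(28,78),(362,28),(420,305),(80,355)]]
ang=lambda d:np.degrees(np.arctan2(d[1],d[0]))
print(np.round(c),[ang(c[0]-c[3]),ang(c[1]-c[2]),ang(c[0]-c[1])-90,ang(c[3]-c[2])-90],[np.linalg.norm(c[i]-c[i-1]) for i in range(4)],np.mean(c,0))
a,b=P(168,430,52),P(347,402,52);print('handle',a,b,(a+b)/2,np.linalg.norm(a-b),ang(a-b)-90)
Q=lambda x,y,z:onz(m,220+(x-455)/5.5,180+y/5.5,z)[:2]
d=[Q(x,y,55) for x,y in[(555,38),(768,128),(692,295),(480,200)]]
print(np.round(d),[np.linalg.norm(d[i]-d[i-1]) for i in range(4)],np.mean(d,0),[ang(d[0]-d[3]),ang(d[1]-d[2]),ang(d[0]-d[1])-90,ang(d[3]-d[2])-90])
print('tip',Q(610,157,83))
E
```

```text
[[ 794. -159.]
 [ 836. -394.]
 [ 636. -428.]
 [ 595. -195.]] [np.float64(10.49155110817726), np.float64(9.761198538628275), np.float64(10.235021234005004), np.float64(9.843583666700283)] [np.float64(202.02820579912762), np.float64(238.8259523082097), np.float64(203.6471132462295), np.float64(236.24283471481746)] [ 715.21045862 -293.90982599]
handle [ 551.9965318  -260.31911517] [ 574.68659802 -385.14050576] [ 563.34156491 -322.72981047] 126.86693286320502 10.302743837534209
[[591. 230.]
 [535.  92.]
 [429. 135.]
 [486. 271.]] [np.float64(112.57114194366578), np.float64(148.37859049701032), np.float64(114.7253987109711), np.float64(146.98137469220998)] [510.14896322 182.03963466] [np.float64(-21.114120704099705), np.float64(-21.83287411586982), np.float64(-21.806387281363087), np.float64(-22.649380936994717)]
tip [509.81658155 185.9896996 ]
```

```bash
python3 - <<'E'
from h import *
s=st();m=imaging.camera_model('wrist');print(m)
R=Ro.from_euler('xyz',s['orientation']);print('cam in tool',R.inv().apply(m['position']-s['tcp_pos']),R.inv().apply(ray(m,320,200)[1]), R.inv().apply(ray(m,m['K'][0,2],m['K'][1,2])[1]))
r=np.radians
for n,p,ys in[('handle',[563,-323,33],(100.1,-79.9)),('spin',[510,184,300],(68.2,-111.8,-21.8,158.2)),('knobarea',[540,-270,100],(10,190,-36,56,144,236))]:
  for y in ys:
    q=solve_ik(p,[np.pi,0,r(y)]);print(n,y,None if q is None else np.round(q,2))
E
```

```text
0.1 [176.8 520.2 230.6] [-3.14  -0.     2.814] F [0.6 0.2 0.5] op 1.005 gf 0.0
{'K': array([[283.67468917,   0.        , 321.58968938],
       [  0.        , 283.67468917, 200.05790552],
       [  0.        ,   0.        ,   1.        ]]), 'position': array([113.68403694, 542.27673913, 374.2909432 ]), 'rotation': array([-0.26369188,  0.0021775 ,  1.24323268])}
cam in tool [  66.89757391    0.31695759 -143.70594231] [-0.26066371 -0.0061397   0.96542642] [-2.60859680e-01 -5.35710965e-04  9.65376580e-01]
handle 100.1 [-0.63  0.68 -0.15  0.74  0.    0.76]
handle -79.9 [-0.63  0.68 -0.15  0.74  0.   -2.38]
spin 68.2 [ 0.21  0.28 -0.09  1.21  0.    2.16]
spin -111.8 [ 0.21  0.28 -0.09  1.21  0.   -0.98]
spin -21.8 [ 0.21  0.28 -0.09  1.21  0.   -2.55]
spin 158.2 [ 0.21  0.28 -0.09  1.21  0.    0.59]
knobarea 10 [-0.59  0.54 -0.22  0.81  0.    2.38]
knobarea 190 [-0.59  0.54 -0.22  0.81  0.   -0.76]
knobarea -36 [-0.59  0.54 -0.22  0.81  0.   -3.1 ]
knobarea 56 [-0.59  0.54 -0.22  0.81  0.    1.58]
knobarea 144 [-0.59  0.54 -0.22  0.81  0.    0.04]
knobarea 236 [-0.59  0.54 -0.22  0.81  0.   -1.56]
```

```bash
python3 - <<'E'
from h import *
y=np.radians(158.2)
bot.move_ptp([510-67*np.cos(y),186-67*np.sin(y),140],[np.pi,0,y])
s=st();m=imaging.camera_model('wrist');i=imaging.capture('wrist')
cv2.imwrite('pics/w1full.png',i)
u,v=map(int,proj(m,[510,186,83]));print(u,v,m['position'],m['rotation'],st()['t'])
x0,y0=u-75,v-55
cv2.imwrite('pics/w1.png',cv2.resize(i[max(0,y0):v+55,x0:u+75],None,fx=5,fy=5,interpolation=cv2.INTER_CUBIC));print(x0,y0)
np.save('m1.npy',m,allow_pickle=True)
E
```

```text
2.06 [571.9 162.2 140.3] [3.141 0.    2.763] F [ 1.2  0.7 -0.6] op 0.999 gf 0.0
 2.11 [571.9 162.3 140.3] [3.141 0.    2.763] F [ 0.6 -0.2 -0.8] op 1.004 gf 0.0
320 124 [509.80076665 187.09373285 283.93270181] [-2.63955020e-01  2.32712388e-04  1.19208042e+00] 2.1083
245 69
```

View pics/w1.png

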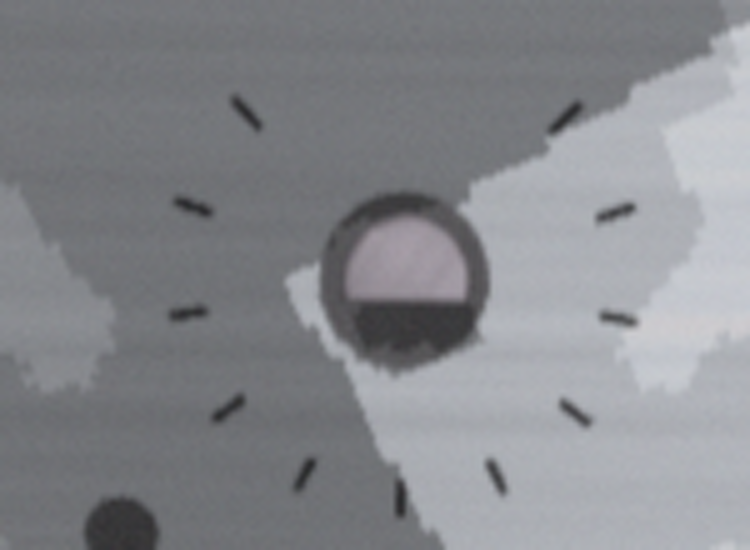

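```bash
python3 - <<'E'
from h import *
m=np.load('m1.npy',allow_pickle=True).item()
for x,y,z in[(407,276,83),(405,283,59)]:
  print(onz(m,245+(x+.5)/5-.5,69+(y+.5)/5-.5,z))
t=np.radians(100.1)
pc=np.array([np.cos(t-np.pi/2),np.sin(t-np.pi/2)])
h=np.array([563,-323])
bot.grip(0.35)
bot.move_ptp([*(h),150],[np.pi,0,t])
m=imaging.camera_model('wrist');i=imaging.capture('wrist')
cv2.imwrite('pics/w2.png',i);np.save('m2.npy',m,allow_pickle=True);st()
print(proj(m,[*h,52]))
E
```

```text
[511.14937485 189.75363963  83.        ]
[512.16174157 189.40706132  59.        ]
 4.5 [ 563.5 -321.7  150. ] [ 3.142 -0.     1.749] F [-0.9 -0.   0.1] op 0.353 gf 0.0
(np.float64(321.7252586207051), np.float64(202.69620701744432))
```

View pics/w2.png

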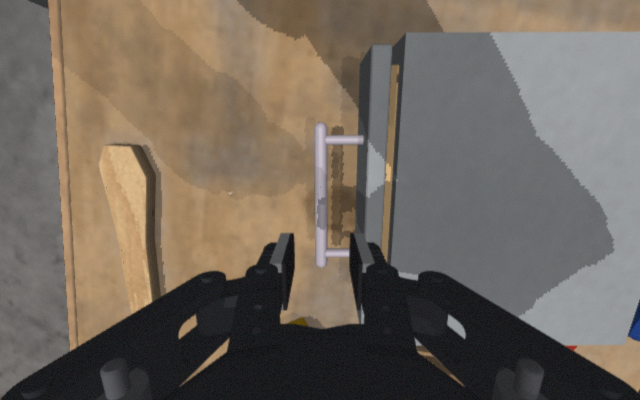

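```bash
python3 - <<'E'
from h import *
m=np.load('m2.npy',allow_pickle=True).item()
a,b=onz(m,321,124,52),onz(m,321,266,52);h=(a+b)/2;print(a,b,h,np.linalg.norm(a-b))
c=b-a;ty=np.arctan2(-c[1],-c[0]);print('yaw bar normal',np.degrees(ty)-90)
t=np.radians(100.1);d=np.array([np.cos(t-np.pi/2),np.sin(t-np.pi/2),0])
bot.movel([h[0],h[1],33],max_speed=120,threshold=12);st('down')
bot.grip(0.0,effort=40);s=st('grip')
E
```

```text
[ 550.47196203 -256.91459083   52.        ] [ 573.31934901 -384.05152811   52.        ] [ 561.89565552 -320.48305947   52.        ] 129.17354183911107
yaw bar normal 10.187707447523195
down 5.42 [ 561.9 -319.3   35. ] [ 3.141e+00 -2.000e-03  1.748e+00] F [-0.3  1.2  5.1] op 0.35 gf 2.2
grip 5.72 [ 560.8 -319.2   34. ] [-3.140e+00 -3.000e-03  1.748e+00] F [0.6 1.6 3.9] op 0.111 gf 39.0
```

```bash
python3 - <<'E'
from h import *
t=np.radians(100.1);d=np.array([np.cos(t-np.pi/2),np.sin(t-np.pi/2),0])
p=np.array(bot.get_state()['tcp_pos'])
print(bot.movel(p-d*140,max_speed=100,threshold=40));s=st('pull')
bot.grip(0.35);p=np.array(s['tcp_pos'])
bot.movel([p[0],p[1],150],max_speed=200);st()
c=p+d*(35+90)  # about drawer middle
# camera over drawer middle, tool yaw 190 -> camera toward robot side
y=np.radians(190.1);q=c-67*np.array([np.cos(y),np.sin(y),0])
bot.move_ptp([q[0],q[1],190],[np.pi,0,y])
m=imaging.camera_model('wrist');i=imaging.capture('wrist')
cv2.imwrite('pics/w3.png',i);np.save('m3.npy',m,allow_pickle=True);st()
E
```

```text
False
pull 7.27 [ 423.2 -344.4   34.1] [-3.138e+00 -3.000e-03  1.747e+00] F [-0.6 -5.1  1.7] op 0.109 gf 38.9
 8.33 [ 422.7 -343.8  149.1] [-3.138 -0.005  1.747] F [-0.8  1.3 -0.4] op 0.349 gf 0.0
 9.59 [ 611.3 -310.8  189.1] [ 3.141e+00 -1.000e-03 -2.967e+00] F [ 0.3  0.1 -0.6] op 0.356 gf 0.0
```

View pics/w3.png

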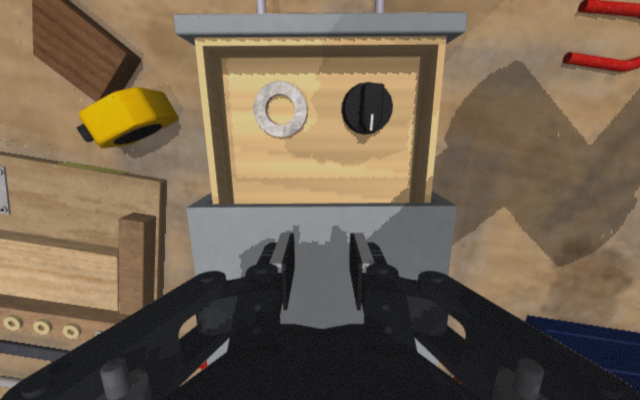

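```bash
python3 - <<'E'
from h import *
i=cv2.imread('pics/w3.png')
cv2.imwrite('pics/c3.png',cv2.resize(i[75:140,332:402],None,fx=8,fy=8,interpolation=cv2.INTER_CUBIC))
E
```

```text
(no output)
```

View pics/c3.png

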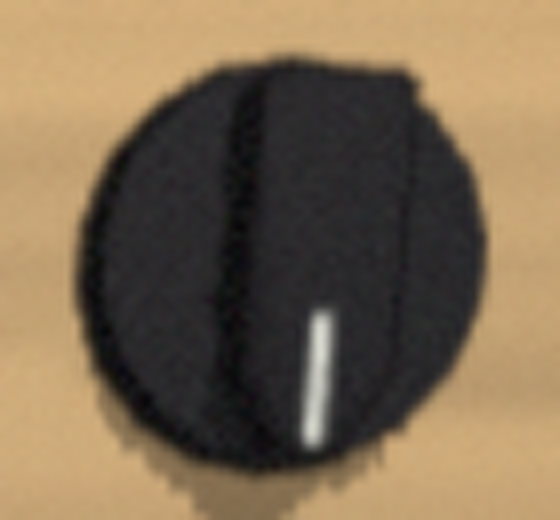

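```bash
python3 - <<'E'
from h import *
m=np.load('m3.npy',allow_pickle=True).item()
P=lambda x,y,z:onz(m,332+(x+.5)/8-.5,75+(y+.5)/8-.5,z)[:2]
ang=lambda a,b:np.degrees(np.arctan2(*(b-a)[::-1]))
print('skirt c',P(293,262,42),'w',np.linalg.norm(P(105,262,42)-P(485,262,42)))
t,n=P(338,71,64),P(312,447,64)
print('tail,nose',t,n,np.linalg.norm(n-t),ang(t,n),ang(P(322,315,64),P(313,445,64)),ang(P(265,75,64),P(240,380,64)),ang(P(412,90,64),P(395,350,64)))
a=np.radians(ang(t,n));print('from tail',t+18*np.array([np.cos(a),np.sin(a)]))
print('barw',np.linalg.norm(P(260,110,64)-P(410,110,64)))
E
```

```text
skirt c [ 522.3673713  -279.40676128] w 46.32325635139575
tail,nose [ 503.66798104 -282.0522336 ] [ 543.54920215 -276.07254403] 40.327019286405886 8.527261950884558 8.528064651134576 7.266509580087461 9.250036236123355
from tail [ 521.46899863 -279.38319398]
barw 16.626961252541506
```

```bash
python3 - <<'E'
from h import *
k=[521.7,-279.4];y=np.radians(188.4)
bot.grip(0.47)
bot.move_ptp([*k,120],[np.pi,0,y]);st()
print(bot.movel([*k,45],max_speed=60,threshold=8));st('down')
bot.grip(0.0,effort=70);st('grip')
bot.movel([*k,185],max_speed=150);st('lift')
m=imaging.camera_model('wrist');i=imaging.capture('wrist')
u,v=map(int,proj(m,[*k,185]));print(u,v)
a=i[150:300,220:420]
cv2.imwrite('pics/w4.png',cv2.resize(a,None,fx=4,fy=4,interpolation=cv2.INTER_CUBIC))
E
```

```text
10.4 [ 521.3 -279.4  120.2] [-3.142  0.    -2.995] F [ 1.3 -0.9  0.3] op 0.468 gf 0.0
False
down 11.8 [ 522.  -279.6   45.5] [-3.141e+00  1.000e-03 -2.995e+00] F [-0.4 -0.5 -0.2] op 0.471 gf 0.0
grip 12.12 [ 522.2 -279.7   45.6] [-3.141e+00  1.000e-03 -2.995e+00] F [0.5 0.1 4.2] op 0.187 gf 68.8
lift 13.21 [ 521.1 -279.   183.9] [ 3.140e+00 -1.000e-03 -2.995e+00] F [-0.4 -0.7 -0.5] op 0.186 gf 68.3
319 250
```

View pics/w4.png

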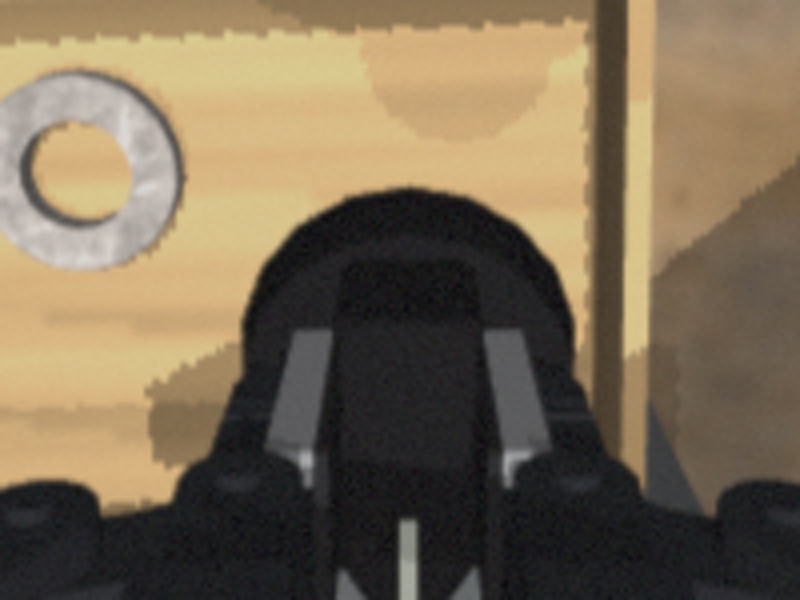

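```bash
python3 - <<'E'
from h import *
p=[511.4,189.7];y=np.radians(158.3)
bot.move_ptp([*p,135],[np.pi,0,y]);st('above')
print(bot.movel([*p,112],max_speed=80,threshold=10));st()
print(bot.movel([*p,91],max_speed=15,threshold=5));st('ins')
E
```

```text
above 14.98 [511.8 189.1 135. ] [-3.141  0.     2.762] F [-0.6  0.5  0. ] op 0.19 gf 68.3
False
 15.42 [511.2 189.2 111.6] [-3.141e+00 -1.000e-03  2.762e+00] F [-0.1  0.1 -0.1] op 0.193 gf 68.3
False
ins 16.97 [511.5 189.7  91.1] [3.141 0.    2.763] F [-0.  -0.3 -0.9] op 0.192 gf 68.3
```

```bash
python3 - <<'E'
from h import *
p=[511.4,189.7]
for z in(89,87,85.5,84,83,82,81):
    r=bot.movel([*p,z],max_speed=10,threshold=25);s=st(z)
    if r or s['contact_force'][2]>16: break
bot.dwell(0.5);st('end')
cv2.imwrite('pics/w5.png',imaging.capture('wrist')[60:340,120:520])
E
```

```text
89 17.32 [511.6 189.8  89.3] [3.141 0.    2.763] F [ 0.4 -0.4  3. ] op 0.192 gf 68.7
87 17.67 [511.7 189.8  87.2] [3.141 0.    2.763] F [-1.5  0.1  5.1] op 0.188 gf 69.0
85.5 17.97 [511.7 189.7  85.9] [3.141e+00 1.000e-03 2.763e+00] F [-2.3 -0.5  6.6] op 0.19 gf 69.2
84 18.27 [511.7 189.8  84.6] [3.141e+00 1.000e-03 2.763e+00] F [-1.7 -0.4  7.5] op 0.193 gf 69.6
83 18.52 [511.7 189.8  84.5] [3.141e+00 1.000e-03 2.763e+00] F [-3.7 -0.1 14.2] op 0.19 gf 70.6
82 18.77 [511.8 189.8  84.3] [3.141e+00 2.000e-03 2.763e+00] F [-5.8 -1.6 22. ] op 0.187 gf 71.5
end 19.27 [511.8 189.8  84.4] [3.141e+00 2.000e-03 2.763e+00] F [-6.7 -1.8 22.6] op 0.191 gf 71.5
```

View pics/w5.png

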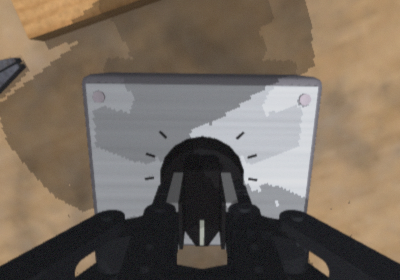

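The force rose along the spring's 3 to 9 N curve and then hit a hard stop at TCP z = 84.5, the height expected for fully home and fully pressed. The last picture shows the knob on the box with the white line at (200,232), pointing to the flat side, still gripped.

```bash
python3 -c "
from bench import bot;print(bot.sign_off())"
```

```text
the job is handed in; nothing more can be done
None
```

The job is handed in: the drawer is open, and the knob is on the spindle with its nose over the flat, fully home and still held pressed to the stop at about 22 N after 19 s; the pliers, tape measure and screwdriver were not touched.

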